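# Start a titration at the bench

## Task

Start the titration by pressing three keys with a fingertip, in this order: first the blue key on the stirrer, then the yellow key on the dosing unit, then the green key on the hand keypad; each key stays down once pressed. Press lightly, leave the red key up, and do not shift, lift or tip the loose keypad, the beaker, the amber bottle or the sample jar. Finish with the hand clear of everything.

Things in the scene. Friction and masses are not known exactly. Their poses are not given: they have to be found in the camera images.
- stirrer: Magnetic stirrer, fixed to the bench: low white box 220 mm (its x) x 150 mm (its y) x 50 mm high; origin at the centre of its underside, z up. A plate 130 x 130 mm, top 55 mm above the bench, is centred 35 mm along its +x and carries the beaker; the blue key is at its -x end, 80 mm from the origin.
- doser: Dosing unit, fixed to the bench: white box 190 mm (its x) x 140 mm (its y) x 100 mm high; origin at the centre of its underside, z up. At its +x end a 60 x 90 mm block (x +25 to +85 mm) carries an upright amber barrel, 42 mm across, centred at x +60 mm, up to 181 mm above the bench; the yellow key is at its -x end, 60 mm from the origin.
- keypad: Loose hand keypad, about 0.5 kg, lying on the bench: grey slab 85 mm (its x) x 160 mm (its y) x 28 mm high, any heading; origin at the centre of its underside, z up. Green key 45 mm along its +y, red key 45 mm along its -y, a small dark window between. It must not be moved or lifted.
- stir_key (a joint): Stirrer key: round blue push key, cap 30 mm across, standing 14 mm proud of the top of the stirrer when up. Joint value in m: 0 = up, 0.008 = fully down (travel 8 mm straight down). It yields at about 3 N and has no return spring: it stays down where it is pushed. It counts as pressed beyond 0.004.
- fill_key (a joint): Filling key: round yellow push key, cap 30 mm across, standing 14 mm proud of the top of the dosing unit when up. Joint value in m: 0 = up, 0.008 = fully down (travel 8 mm straight down). It yields at about 3 N and has no return spring: it stays down where it is pushed. It counts as pressed beyond 0.004.
- start_key (a joint): Start key: round green push key, cap 30 mm across, standing 14 mm proud of the top of the keypad when up. Joint value in m: 0 = up, 0.008 = fully down (travel 8 mm straight down). It yields at about 3 N and has no return spring: it stays down where it is pushed. It counts as pressed beyond 0.004.
- stop_key (a joint): Stop key: the red key on the keypad, same make and size as the green one; 0 = up, 0.008 = down. Leave it up.
- stir_key_top (a point): Centre of the top face of the blue key (64 mm above the bench when up); moves with the key.
- fill_key_top (a point): Centre of the top face of the yellow key (114 mm above the bench when up); moves with the key.
- start_key_top (a point): Centre of the top face of the green key (42 mm above the bench when up); moves with the key.
- stop_key_top (a point): Centre of the top face of the red key (42 mm above the bench when up).
- beaker: Loose empty glass beaker, 72 mm across, 85 mm high, about 90 g, standing on the stirrer's plate (rim 140 mm above the bench); origin at the centre of its underside. Leave it alone.
- amber_bottle: Loose amber glass bottle with a blue cap, 68 mm across, 140 mm high, standing on the bench; origin at the centre of its underside. Leave it alone.
- sample_jar: Loose clear sample jar with a white lid, 58 mm across, 75 mm high, standing on the bench; origin at the centre of its underside. Leave it alone.
Mind the look-alikes: they are no part of the job. What is shaped like the doser but brown is not meant. Of the things that look like the keypad, the larger one is meant.

How it is judged:
On the way, in this order (a step that is already met when the one before it is completed fails the run):
1. the blue stirrer key is pressed down (value of joint stir_key above 0.004 m and not (value of joint fill_key above 0.004 m) and not (value of joint start_key above 0.004 m)), for 0.1 s.
2. then the yellow filling key is pressed down (value of joint each of stir_key, fill_key above 0.004 m and not (value of joint start_key above 0.004 m)), for 0.1 s.
3. then the green start key is pressed down (value of joint each of stir_key, fill_key, start_key above 0.004 m), for 0.1 s.
At the end, for the whole second after the job is handed in: Blue, yellow and green keys are down by more than 4 mm of their 8 mm, the red key is up (less than 2 mm down), and keypad, beaker, bottle and jar stand upright and still within 15 mm of where they began (all of step 3 and value of joint stop_key below 0.002 m and distance of each of keypad, beaker, amber_bottle, sample_jar from where it was at the start of the episode below 0.015 m and angle between each of keypad, beaker, amber_bottle, sample_jar's own z axis and vertical below 0.1 rad and linear speed of each of keypad, beaker, amber_bottle, sample_jar below 0.02 m/s); the robot touches nothing.
It fails at once if the yellow or green key is pressed before its turn ((value of joint fill_key above 0.004 m and not (value of joint stir_key above 0.004 m)) or (value of joint start_key above 0.004 m and not (value of joint fill_key above 0.004 m))).
It fails at once if the red stop key is pushed down by more than 2 mm (value of joint stop_key above 0.002 m).
It fails at once if a key or its device is pressed hard (more than 20 N) (contact force between any of stirrer, doser, keypad and the fingers above 20 N).
It fails at once if the keypad, beaker, bottle or jar is shifted or lifted by more than 15 mm, or tipped (distance of any of keypad, beaker, amber_bottle, sample_jar from where it was at the start of the episode above 0.015 m or angle between any of keypad, beaker, amber_bottle, sample_jar's own z axis and vertical above 0.2 rad).
It also fails if it takes over 58 s, if anything falls off the work surface, if the arm or the gripper's body presses on something with over 40 N, if the wrist force passes 120 N, or if a joint passes its speed limit or range.

## Robot

A 6-joint arm with a two-finger parallel gripper is mounted at the origin on the work surface. World frame = base frame: x ahead of the robot, y to its left, z up, the work surface at z = 0. Lengths are in m, angles in rad, forces in N, time in s.
With the tool pointing down it reaches from about 0.375 to 0.975 m from the base axis. Payload 3.8 kg.
Tool frame: the origin (TCP) lies between the finger pads; the fingertips stand 22 mm ahead of it and the grasp point (between the pads) lies 3 mm ahead of it (bot.finger_overhang is the distance from the TCP to the fingertips, in m); x points along the fingers, y is the direction in which the jaws open and shut, and the axes are right-handed (so a half turn about x gives the same grasp; the last joint's range is limited). The gripper opens to 85 mm and grips with 20 to 120 N. Pads are 22 mm wide; open, the fingers measure 114 mm over their backs; the gripper's body (76 mm by 85 mm) begins 54 mm behind the grasp point. The pads swing forward as they close: fully open they stand 13 mm farther back than shut.
Start: joints at [-1.36, 0.264, 1.604, -0, 1.274, -0.037], TCP at [0.166, -0.654, 0.253] pointing down, gripper open.
Joint ranges: [-2.63, 2.63], [-0.94, 2.18], [0.31, 2.57], [-1.31, 4.45], [0, 2.66], [-2.55, 2.55]. Speed limits (rad/s): [2.57, 2.57, 3.14, 3.14, 3.14, 3.14].

## Interface

Orientations are given as a rotation vector (axis times angle).
In Python, from workcell import bot gives the robot as it stands. The module is installed in compiled form; this text tells all that it offers.
- The arm moves only by the tool arm_command, never from a script. Its argument "series" is a list that holds one entry, the list of rows, each a list of 7 numbers: the turn, a rotation vector about the tool's x, y, z in rad, then the shift along the tool's x, y, z in cm, then the opening, from 0 (shut) to 1 (fully open). In form: [[[rx, ry, rz, x, y, z, grip], ...]]. A call has 1 to 10 rows; each row shifts and turns the pose as measured when the row begins, along the tool's axes as they then stand; what a row does not reach is not made up. A row lasts 1/10 s, in which the tool goes at most 50 mm and 8.59 degrees, less where a joint would pass 70% of its speed; a pose out of reach is approached as far as the arm can. A call is refused whole if a number of a shift passes 5 or a number of a turn 0.15, either way. A call with a gripper value outside its range is refused whole. The fingers move at their own pace and stop on an object; "newtons" is the grip in N (left out, the last holds). Time passes only in rows, so rows that do not move let the fingers close. It gives the time, the measured TCP pose, the force and the opening at its end, in the units of the state.
- bot.read_state(): the state, without advancing time (a new reading comes with each control period).
- bot.read_camera(name): name is "side" or "top"; returns (picture, depth): 384x512x3 uint8, blue, green, red; 384x512 float32, m along the optical axis (not along the pixel's ray), 0 where there is no reading.
- bot.camera_info(name): a dict with "K" (3x3 intrinsics, pixels), "extrinsics" (4x4, takes a point from camera to world coordinates). Camera axes: x right, y down, z forward; pixel columns grow to the right and rows downward; lengths in m; the calibration is good to about 2 mm. A picture is of the moment at which its call begins. camera_info takes no time and is no camera call.
- bot.finish_job(): hands the job in, once; it reports no verdict.
The state is a dict: "time": time; "q": joint angles; "joint_vel": joint speeds; "joint_torque": joint torques, N m; "tool_pos": TCP position; "tcp_rot": TCP orientation; "wrist_force": force on the tool from outside, world axes, zero at the start; "torque": the same for the moment, N m; "width": opening from 0.0 (shut) to 1.0 (fully open).
Only numpy, scipy, OpenCV 4.12 (cv2) and the standard library are available. Lean on these libraries where they do the work, as an engineer would, in place of code of your own. Each camera call takes 0.05 s, during which the arm holds its last target.

## Working session

There is one attempt and no reset: what is moved stays moved. The work goes in short steps, Python scripts to look and compute and a tool call to move; the robot and the scene stay as the last step left them, time stands still between calls to the robot, and variables do not carry over. Pictures are saved under pics/ and viewed, and the job is handed in when it is done.

Besides the shell and the picture viewer there is one more tool, called after "Call:" by a JSON object that holds its "api" and its "payload". arm_command: Moves the arm, as the interface text tells. Its arguments: {"type":"object","properties":{"series":{"type":"array"},"newtons":{"type":"number"}},"required":["series"]}

```bash
mkdir -p pics; python3 - <<'E'
from workcell import bot
import cv2,numpy as np
for n in("top","side"):
    p,d=bot.read_camera(n); cv2.imwrite(f"pics/{n}0.png",p); np.save(f"{n}0.npy",d)
    i=bot.camera_info(n); print(n,np.round(i["K"],1).tolist(),np.round(i["extrinsics"],3).tolist())
s=bot.read_state();print(s,bot.finger_overhang)
E
```

```text
top [[453.7, 0.0, 266.2], [0.0, 453.7, 194.0], [0.0, 0.0, 1.0]] [[-0.017, -0.983, 0.184, 0.337], [-1.0, 0.012, -0.029, -0.068], [0.027, -0.184, -0.983, 1.205], [0.0, 0.0, 0.0, 1.0]]
side [[353.4, 0.0, 257.7], [0.0, 353.4, 186.6], [0.0, 0.0, 1.0]] [[-0.972, -0.123, 0.203, 0.295], [-0.237, 0.515, -0.824, 0.874], [-0.003, -0.848, -0.529, 0.715], [0.0, 0.0, 0.0, 1.0]]
{'time': 0.1, 'q': array([-1.35995217e+00,  2.64690693e-01,  1.60527679e+00, -3.24880863e-06,
        1.27367437e+00, -3.68933947e-02]), 'joint_vel': array([ 0.00118749, -0.00262898, -0.0021617 ,  0.00052645, -0.00015403,
       -0.00092737]), 'joint_torque': array([ 1.67118587e-04, -5.16706717e+01, -3.68590522e+01, -1.02824602e-04,
        6.22069841e-03,  2.51186954e-06]), 'tool_pos': array([ 0.16538812, -0.65377957,  0.25205653]), 'tcp_rot': array([ 2.09034473,  0.26243573, -2.09072625]), 'wrist_force': array([0.01066916, 0.36596027, 0.18453171]), 'torque': array([-0.00074264,  0.02221461,  0.01224501]), 'width': 1.0006322520551447} 0.022
```

View pics/top0.png

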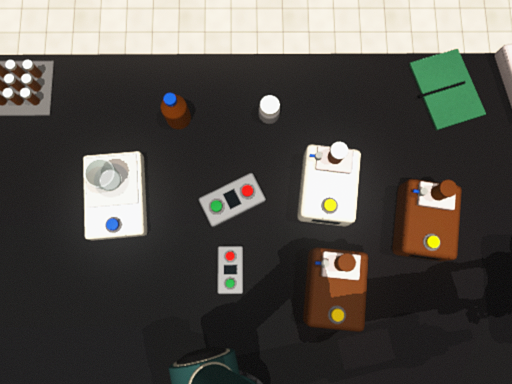

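View pics/side0.png

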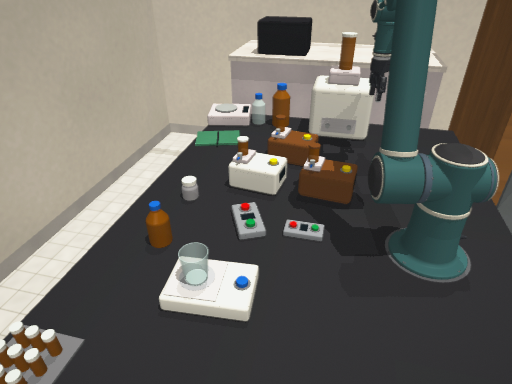

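Top view candidates:
- **Blue key:** (113,225), the only one.
- **Yellow keys:** (330,205) on the white doser, and (433,242) and (338,315) on the brown look-alikes. I choose the white one.
- **Green keys:** (216,206) on the larger keypad and (230,283) on the smaller one. I choose the larger one. Its red key is at (247,191).

Next I check these in an enlarged crop and measure them.

```bash
cat > h.py <<'E'
import numpy as np
from workcell import bot
def ray(n,u,v,z):
    i=bot.camera_info(n);K=np.array(i["K"]);E=np.array(i["extrinsics"])
    r=E[:3,:3]@np.linalg.solve(K,[u,v,1]);o=E[:3,3]
    return o+r*(z-o[2])/r[2]
def proj(n,p):
    i=bot.camera_info(n);K=np.array(i["K"]);E=np.array(i["extrinsics"])
    c=K@(E[:3,:3].T@(np.array(p)-E[:3,3]));return c[:2]/c[2]
E
python3 - <<'E'
import cv2,numpy as np
from h import *
im={n:cv2.imread(f"pics/{n}0.png") for n in("top","side")}
seeds={"blue":(.064,(113,225),(242,282)),"yellow":(.114,(330,205),(273,161)),"green":(.042,(216,206),(250,224)),"red":(.042,(247,191),(245,207))}
R={"blue":((95,120,50),(130,255,255)),"yellow":((22,120,80),(35,255,255)),"green":((45,120,50),(85,255,255))}
for k,(z,a,b) in seeds.items():
  for n,s in(("top",a),("side",b)):
    hsv=cv2.cvtColor(im[n],cv2.COLOR_BGR2HSV)
    m=cv2.inRange(hsv,*R[k]) if k!="red" else cv2.inRange(hsv,(0,150,80),(6,255,255))|cv2.inRange(hsv,(174,150,80),(180,255,255))
    c,l,st,ce=cv2.connectedComponentsWithStats(m)
    L=l[s[1],s[0]];print(k,n,L,st[L].tolist(),ce[L].round(1),ray(n,*ce[L],z-.004).round(4), np.load(n+"0.npy")[s[1],s[0]])
t=im["top"]
cs=[cv2.resize(t[v-30:v+30,u-30:u+30],(390,290),interpolation=cv2.INTER_CUBIC) for u,v in((113,215),(330,190),(232,200),(230,270))]
cv2.imwrite("pics/crop.png",np.vstack([np.hstack(cs[:2]),np.hstack(cs[2:])]))
E
```

```text
blue top 4 [106, 218, 13, 12, 115] [112.  223.9] [0.4794 0.2875 0.06  ] 1.1406293
blue side 7 [236, 276, 12, 12, 119] [241.6 281.6] [0.4797 0.2909 0.06  ] 0.8569579
yellow top 1 [324, 199, 13, 12, 124] [329.6 204.6] [ 0.5137 -0.2555  0.11  ] 1.109453
yellow side 2 [269, 158, 8, 7, 45] [273.  161.1] [ 0.5138 -0.2509  0.11  ] 1.2792751
green top 2 [211, 201, 11, 11, 98] [215.9 205.6] [0.5262 0.0287 0.038 ] 1.1770827
green side 3 [246, 218, 9, 9, 68] [250.1 222.1] [0.5275 0.0296 0.038 ] 1.0868073
red top 2 [242, 185, 11, 11, 101] [247.  190.2] [ 0.5662 -0.0522  0.038 ] 1.179718
red side 1 [241, 203, 8, 8, 53] [244.5 206.1] [ 0.5676 -0.0499  0.038 ] 1.1646659
```

View pics/crop.png

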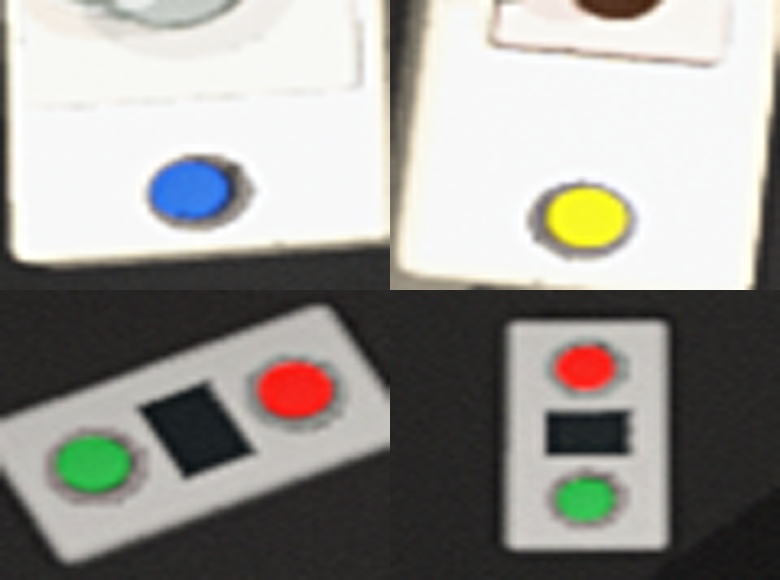

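```bash
cat >> h.py <<'E'
from scipy.spatial.transform import Rotation as Ro
def go(p):
    s=bot.read_state();R=Ro.from_rotvec(s["tcp_rot"]).as_matrix()
    print("t",s["time"].__round__(2),"pos",s["tool_pos"].round(4),"f",s["wrist_force"].round(2),"w",round(s["width"],3))
    print("tool shift cm",(R.T@(np.array(p)-s["tool_pos"])*100).round(2)); return R
E
python3 - <<'E'
from h import *
print(go([.5,-.4,.25]).round(3)); print(Ro.from_matrix(go([.479,.289,.2])).as_rotvec())
print("beaker rim",ray("top",101,173,.14), ray("side",194,252,.14))
E
```

```text
t 0.1 pos [ 0.1654 -0.6538  0.2521] f [0.01 0.37 0.18] w 1.001
tool shift cm [  0.24 -16.4  -38.66]
[[-0.     0.245 -0.969]
 [ 0.002 -0.969 -0.245]
 [-1.    -0.002 -0.   ]]
t 0.1 pos [ 0.1654 -0.6538  0.2521] f [0.01 0.37 0.18] w 1.001
tool shift cm [  5.38 -83.7  -53.52]
[ 2.09034473  0.26243573 -2.09072625]
beaker rim [0.5921188  0.29412631 0.14      ] [0.59229796 0.29954512 0.14      ]
```

Call:
{"api": "arm_command", "payload": {"series": [[[0, 0, 0, 0, -1.8, -4.3, 0], [0, 0, 0, 0, -1.8, -4.3, 0], [0, 0, 0, 0, -1.8, -4.3, 0], [0, 0, 0, 0, -1.8, -4.3, 0], [0, 0, 0, 0, -1.8, -4.3, 0], [0, 0, 0, 0, -1.8, -4.3, 0], [0, 0, 0, 0, -1.8, -4.3, 0], [0, 0, 0, 0, -1.8, -4.3, 0], [0, 0, 0, 0, -1.8, -4.3, 0]]], "newtons": 20}}

```text
time: 1.0
tool_pos: [0.5059, -0.3963, 0.2458]
tcp_rot: [2.094, 0.257, -2.106]
wrist_force: [-0.5, 0.2, 0.4]
width: -0.0
```

```bash
python3 -c "
from h import *
go([.479,.289,.25])"
```

```text
t 1.0 pos [ 0.5059 -0.3963  0.2458] f [-0.54  0.19  0.37] w -0.0
tool shift cm [  0.09 -67.27 -13.37]
```

Call:
{"api": "arm_command", "payload": {"series": [[[0, 0, 0, -0.1, -4.7, -0.95, 0], [0, 0, 0, -0.1, -4.7, -0.95, 0], [0, 0, 0, -0.1, -4.7, -0.95, 0], [0, 0, 0, -0.1, -4.7, -0.95, 0], [0, 0, 0, -0.1, -4.7, -0.95, 0], [0, 0, 0, -0.1, -4.7, -0.95, 0], [0, 0, 0, -0.1, -4.7, -0.95, 0], [0, 0, 0, -0.1, -4.7, -0.95, 0], [0, 0, 0, -0.1, -4.7, -0.95, 0], [0, 0, 0, -0.1, -4.7, -0.95, 0]]]}}

```text
time: 2.0
tool_pos: [0.4875, 0.101, 0.2537]
tcp_rot: [2.091, 0.262, -2.113]
wrist_force: [0.5, -0.4, 0.7]
width: -0.002
```

```bash
python3 -c "
from h import *
print(go([.477,.289,.25]).round(3))"
```

```text
t 2.0 pos [0.4875 0.101  0.2537] f [ 0.52 -0.39  0.67] w -0.002
tool shift cm [  0.6  -18.52  -3.36]
[[-0.012  0.233 -0.972]
 [ 0.012 -0.972 -0.233]
 [-1.    -0.014  0.009]]
```

Call:
{"api": "arm_command", "payload": {"series": [[[0, 0, 0, 0, -4.7, -0.85, 0], [0, 0, 0, 0, -4.7, -0.85, 0], [0, 0, 0, 0, -4.7, -0.85, 0], [0, 0, 0, 0, -4.4, -0.8, 0], [0, 0, 0, 0, 0, 0, 0], [0, 0, 0, 0, 0, 0, 0]]]}}

```text
time: 2.6
tool_pos: [0.472, 0.3021, 0.2541]
tcp_rot: [2.084, 0.271, -2.111]
wrist_force: [0.7, -0.0, -0.1]
width: 0.001
```

```bash
python3 -c "
from h import *
print(go([.478,.289,.106]).round(3))"
```

```text
t 2.6 pos [0.472  0.3021 0.2541] f [ 0.68 -0.02 -0.1 ] w 0.001
tool shift cm [14.78  1.63 -0.43]
[[-0.014  0.241 -0.97 ]
 [ 0.012 -0.97  -0.241]
 [-1.    -0.015  0.011]]
```

Call:
{"api": "arm_command", "payload": {"series": [[[0, 0, 0, 2, 0.8, -0.2, 0], [0, 0, 0, 4, 0.8, -0.2, 0], [0, 0, 0, 4, 0, 0, 0], [0, 0, 0, 3.5, 0, 0, 0], [0, 0, 0, 1, 0, 0, 0], [0, 0, 0, 0, 0, 0, 0], [0, 0, 0, 0, 0, 0, 0]]]}}

```text
time: 3.3
tool_pos: [0.4807, 0.282, 0.107]
tcp_rot: [2.091, 0.263, -2.111]
wrist_force: [0.3, 0.2, 0.8]
width: -0.001
```

```bash
python3 - <<'E'
from h import *
import cv2
go([.479,.289,.086])
p,d=bot.read_camera("side");cv2.imwrite("pics/s1.png",cv2.resize(p[150:340,130:380],None,fx=3,fy=3,interpolation=2))
E
```

```text
t 3.3 pos [0.4807 0.282  0.107 ] f [0.31 0.19 0.78] w -0.001
tool shift cm [ 2.11 -0.69 -0.02]
```

View pics/s1.png

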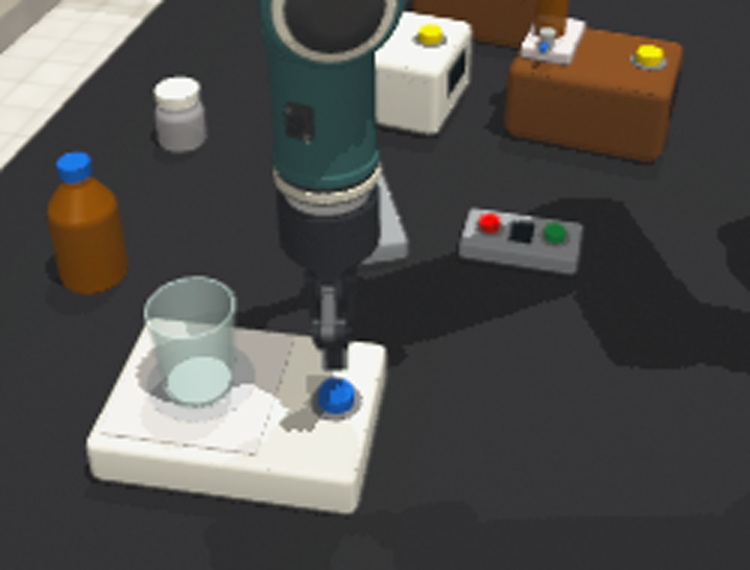

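The shut fingertips are at crop (336,362), right above the blue key at (336,396), and the hand is clear of the beaker at (190,335). I correct y by 7 mm and go down.

Call:
{"api": "arm_command", "payload": {"series": [[[0, 0, 0, 0.4, -0.7, 0, 0], [0, 0, 0, 0.6, 0, 0, 0], [0, 0, 0, 0.4, 0, 0, 0], [0, 0, 0, 0.3, 0, 0, 0], [0, 0, 0, 0, 0, 0, 0]]]}}

```text
time: 3.85
tool_pos: [0.4831, 0.2924, 0.0955]
tcp_rot: [2.105, 0.269, -2.1]
wrist_force: [-1.1, 0.3, 0.7]
width: -0.001
```

```bash
python3 -c "
from h import *
go([.479,.289,.080])"
```

```text
t 3.85 pos [0.4831 0.2924 0.0955] f [-1.08  0.31  0.69] w -0.001
tool shift cm [1.54 0.25 0.48]
```

Call:
{"api": "arm_command", "payload": {"series": [[[0, 0, 0, 0.4, 0.25, 0.4, 0], [0, 0, 0, 0.3, 0, 0, 0], [0, 0, 0, 0.2, 0, 0, 0], [0, 0, 0, 0, 0, 0, 0]]]}}

```text
time: 4.25
tool_pos: [0.4796, 0.2889, 0.0857]
tcp_rot: [2.105, 0.269, -2.1]
wrist_force: [-0.6, -0.3, 0.2]
width: 0.0
```

```bash
python3 -c "
from h import *
go([.479,.289,.080])"
```

```text
t 4.25 pos [0.4796 0.2889 0.0857] f [-0.59 -0.32  0.23] w 0.0
tool shift cm [ 0.57 -0.01  0.06]
```

Call:
{"api": "arm_command", "payload": {"series": [[[0, 0, 0, 0.2, 0, 0, 0], [0, 0, 0, 0.2, 0, 0, 0], [0, 0, 0, 0, 0, 0, 0]]]}}

```text
time: 4.55
tool_pos: [0.4796, 0.289, 0.082]
tcp_rot: [2.105, 0.269, -2.1]
wrist_force: [-0.2, -0.6, -0.5]
width: 0.0
```

```bash
python3 -c "
from h import *
go([.479,.289,.080])"
```

```text
t 4.55 pos [0.4796 0.289  0.082 ] f [-0.2  -0.64 -0.48] w 0.0
tool shift cm [ 0.2  -0.01  0.06]
```

Call:
{"api": "arm_command", "payload": {"series": [[[0, 0, 0, 0.2, 0, 0, 0]]]}}

```text
time: 4.65
tool_pos: [0.4797, 0.289, 0.0802]
tcp_rot: [2.105, 0.269, -2.1]
wrist_force: [-1.3, -0.3, 3.6]
width: -0.001
```

Call:
{"api": "arm_command", "payload": {"series": [[[0, 0, 0, 0.15, 0, 0, 0]]]}}

```text
time: 4.75
tool_pos: [0.4797, 0.289, 0.0787]
tcp_rot: [2.105, 0.269, -2.1]
wrist_force: [-1.5, -0.8, 2.9]
width: 0.0
```

Call:
{"api": "arm_command", "payload": {"series": [[[0, 0, 0, 0.1, 0, 0, 0]]]}}

```text
time: 4.85
tool_pos: [0.4797, 0.289, 0.0777]
tcp_rot: [2.105, 0.269, -2.1]
wrist_force: [-1.6, -2.1, 3.8]
width: -0.002
```

Call:
{"api": "arm_command", "payload": {"series": [[[0, 0, 0, 0.1, 0, 0, 0]]]}}

```text
time: 4.95
tool_pos: [0.4798, 0.289, 0.0769]
tcp_rot: [2.105, 0.269, -2.1]
wrist_force: [-1.9, -1.4, 6.7]
width: -0.004
```

```bash
python3 - <<'E'
from h import *
import cv2
go([.479,.289,.080])
p,d=bot.read_camera("side");cv2.imwrite("pics/s2.png",cv2.resize(p[230:310,180:280],None,fx=7,fy=7,interpolation=2))
E
```

```text
t 4.95 pos [0.4798 0.289  0.0769] f [-1.89 -1.37  6.74] w -0.004
tool shift cm [-0.31 -0.02  0.08]
```

View pics/s2.png

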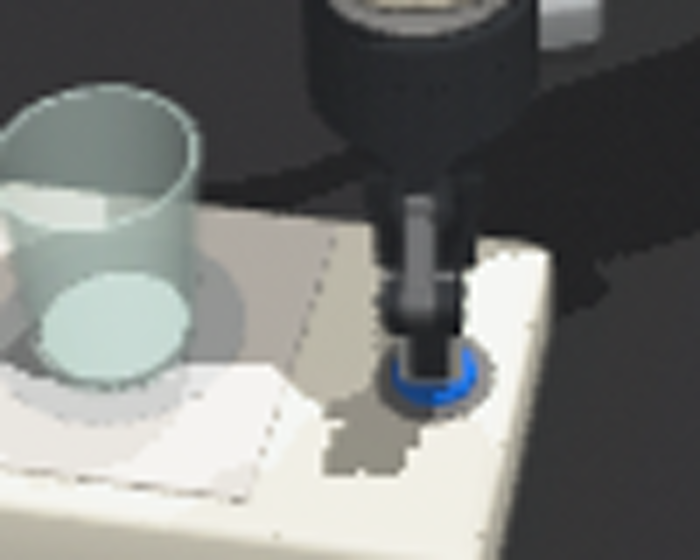

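The tip is on the blue cap at crop (430,370). At z 0.0769 the force has risen to 6.7 N, so the key is fully down. I lift off and move to yellow.

Call:
{"api": "arm_command", "payload": {"series": [[[0, 0, 0, -1, 0, 0, 0], [0, 0, 0, -4, 0, 0, 0], [0, 0, 0, -4.5, 0, 0, 0], [0, 0, 0, -4.5, 0, 0, 0], [0, 0, 0, -3, 0, 0, 0], [0, 0, 0, 0, 0, 0, 0]]]}}

```text
time: 5.6
tool_pos: [0.4786, 0.2856, 0.2522]
tcp_rot: [2.101, 0.268, -2.103]
wrist_force: [-0.2, 0.6, 0.4]
width: -0.0
```

```bash
python3 - <<'E'
from h import *
import cv2
print(go([.51,-.2535,.24]).round(3))
p,d=bot.read_camera("side");cv2.imwrite("pics/s3.png",cv2.resize(p[230:310,180:280],None,fx=7,fy=7,interpolation=2))
E
```

```text
t 5.6 pos [0.4786 0.2856 0.2522] f [-0.23  0.64  0.36] w -0.0
tool shift cm [ 0.37 53.14  9.65]
[[-0.003  0.236 -0.972]
 [ 0.016 -0.972 -0.236]
 [-1.    -0.016 -0.001]]
```

View pics/s3.png

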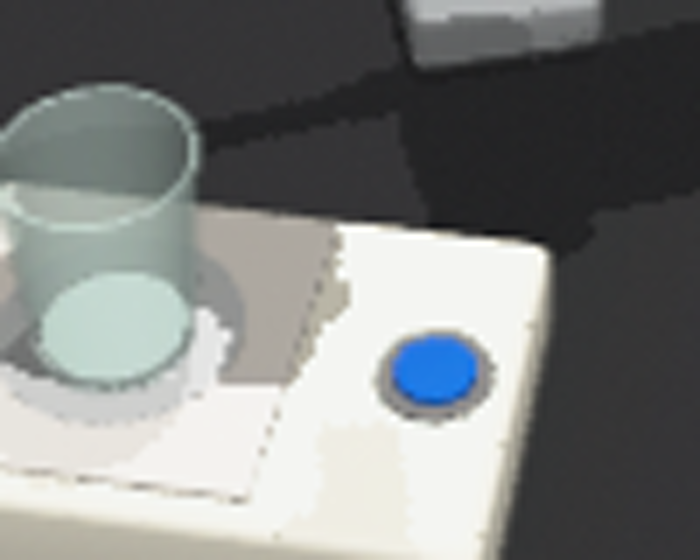

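The blue cap at (435,370) now sits low and the beaker hasn't moved. Next, yellow.

Call:
{"api": "arm_command", "payload": {"series": [[[0, 0, 0, 0, 4.7, 0.85, 0], [0, 0, 0, 0, 4.7, 0.85, 0], [0, 0, 0, 0, 4.7, 0.85, 0], [0, 0, 0, 0, 4.7, 0.85, 0], [0, 0, 0, 0, 4.7, 0.85, 0], [0, 0, 0, 0, 4.7, 0.85, 0], [0, 0, 0, 0, 4.7, 0.85, 0], [0, 0, 0, 0, 4.7, 0.85, 0], [0, 0, 0, 0, 4.7, 0.85, 0], [0, 0, 0, 0, 4.7, 0.85, 0]]]}}

```text
time: 6.65
tool_pos: [0.4996, -0.201, 0.2251]
tcp_rot: [2.074, 0.288, -2.122]
wrist_force: [1.1, 1.2, 0.4]
width: 0.002
```

```bash
python3 -c "
from h import *
go([.5137,-.2533,.24])"
```

```text
t 6.65 pos [ 0.4996 -0.201   0.2251] f [1.13 1.15 0.42] w 0.002
tool shift cm [-1.63  5.38 -0.04]
```

Call:
{"api": "arm_command", "payload": {"series": [[[0, 0, 0, 0, 3, 0, 0], [0, 0, 0, 0, 1.5, 0, 0], [0, 0, 0, 0, 0, 0, 0], [0, 0, 0, 0, 0, 0, 0]]]}}

```text
time: 7.05
tool_pos: [0.5067, -0.2495, 0.2163]
tcp_rot: [2.071, 0.287, -2.139]
wrist_force: [-0.6, 0.0, 0.4]
width: -0.004
```

```bash
python3 -c "
from h import *
print(go([.5137,-.2533,.155]).round(3))"
```

```text
t 7.05 pos [ 0.5067 -0.2495  0.2163] f [-0.62  0.05  0.39] w -0.004
tool shift cm [ 6.09  0.74 -0.76]
[[-0.036  0.24  -0.97 ]
 [ 0.025 -0.97  -0.241]
 [-0.999 -0.033  0.028]]
```

Call:
{"api": "arm_command", "payload": {"series": [[[0, 0.028, 0.033, 1, 0.7, -0.75, 0], [0, 0, 0, 2, 0, 0, 0], [0, 0, 0, 2, 0, 0, 0], [0, 0, 0, 1, 0, 0, 0], [0, 0, 0, 0, 0, 0, 0]]]}}

```text
time: 7.55
tool_pos: [0.5154, -0.2449, 0.1537]
tcp_rot: [2.089, 0.266, -2.088]
wrist_force: [0.1, 0.7, 0.0]
width: 0.001
```

```bash
python3 - <<'E'
from h import *
import cv2
print(go([.5137,-.2533,.136]).round(3))
p,d=bot.read_camera("side");a=cv2.resize(p[110:210,210:310],(400,400),interpolation=2)
p,d=bot.read_camera("top");b=cv2.resize(p[140:240,280:380],(400,400),interpolation=2)
cv2.imwrite("pics/s4.png",np.hstack([a,b]))
E
```

```text
t 7.55 pos [ 0.5154 -0.2449  0.1537] f [0.09 0.65 0.02] w 0.001
tool shift cm [1.77 0.78 0.37]
[[-0.     0.249 -0.969]
 [ 0.002 -0.969 -0.249]
 [-1.    -0.002 -0.001]]
```

View pics/s4.png

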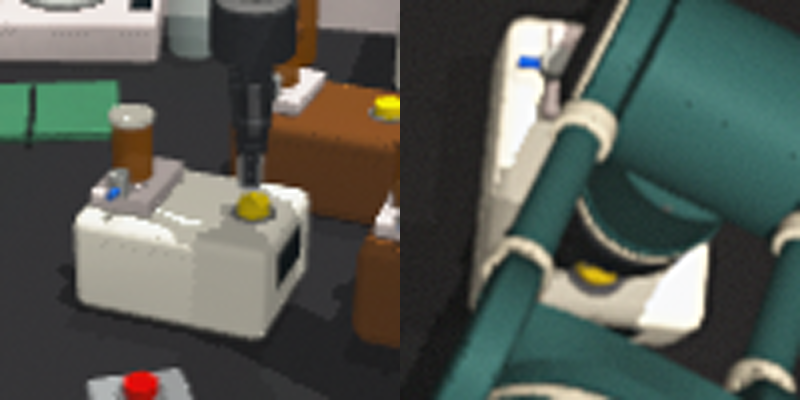

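The tip, at left crop (250,182), is just above the white doser's yellow key at (253,206). I centre it and go down.

Call:
{"api": "arm_command", "payload": {"series": [[[0, 0, 0, 0.3, 0.75, 0.35, 0], [0, 0, 0, 0.5, 0, 0, 0], [0, 0, 0, 0.4, 0, 0, 0], [0, 0, 0, 0.2, 0, 0, 0], [0, 0, 0, 0, 0, 0, 0]]]}}

```text
time: 8.15
tool_pos: [0.5171, -0.2559, 0.1441]
tcp_rot: [2.095, 0.26, -2.078]
wrist_force: [-0.5, -0.0, -0.3]
width: -0.001
```

```bash
python3 -c "
from h import *
go([.5137,-.2533,.1355])"
```

```text
t 8.15 pos [ 0.5171 -0.2559  0.1441] f [-0.45 -0.04 -0.3 ] w -0.001
tool shift cm [ 0.86 -0.34  0.27]
```

Call:
{"api": "arm_command", "payload": {"series": [[[0, 0, 0, 0.4, -0.3, 0.25, 0], [0, 0, 0, 0.4, 0, 0, 0], [0, 0, 0, 0, 0, 0, 0]]]}}

```text
time: 8.45
tool_pos: [0.5139, -0.2537, 0.1357]
tcp_rot: [2.095, 0.259, -2.078]
wrist_force: [-0.1, -0.2, 0.3]
width: 0.001
```

```bash
python3 -c "
from h import *
go([.5137,-.2533,.1355])"
```

```text
t 8.45 pos [ 0.5139 -0.2537  0.1357] f [-0.14 -0.24  0.27] w 0.001
tool shift cm [ 0.02 -0.05  0.01]
```

Call:
{"api": "arm_command", "payload": {"series": [[[0, 0, 0, 0.2, 0, 0, 0], [0, 0, 0, 0.2, 0, 0, 0]]]}}

```text
time: 8.65
tool_pos: [0.5139, -0.2537, 0.1322]
tcp_rot: [2.095, 0.259, -2.078]
wrist_force: [-1.0, 0.7, 3.6]
width: 0.001
```

Call:
{"api": "arm_command", "payload": {"series": [[[0, 0, 0, 0.15, 0, 0, 0]]]}}

```text
time: 8.75
tool_pos: [0.5139, -0.2537, 0.1308]
tcp_rot: [2.095, 0.259, -2.078]
wrist_force: [-1.6, 0.6, 2.5]
width: 0.004
```

Call:
{"api": "arm_command", "payload": {"series": [[[0, 0, 0, 0.1, 0, 0, 0]]]}}

```text
time: 8.85
tool_pos: [0.5139, -0.2537, 0.1298]
tcp_rot: [2.095, 0.259, -2.078]
wrist_force: [-1.5, -0.1, 3.1]
width: -0.001
```

Call:
{"api": "arm_command", "payload": {"series": [[[0, 0, 0, 0.1, 0, 0, 0]]]}}

```text
time: 8.95
tool_pos: [0.5139, -0.2537, 0.1289]
tcp_rot: [2.095, 0.259, -2.078]
wrist_force: [-0.8, 1.4, 1.9]
width: 0.0
```

Call:
{"api": "arm_command", "payload": {"series": [[[0, 0, 0, 0.1, 0, 0, 0]]]}}

```text
time: 9.05
tool_pos: [0.5139, -0.2537, 0.1279]
tcp_rot: [2.095, 0.259, -2.078]
wrist_force: [-1.0, 0.7, 3.8]
width: 0.001
```

Call:
{"api": "arm_command", "payload": {"series": [[[0, 0, 0, 0.1, 0, 0, 0]]]}}

```text
time: 9.15
tool_pos: [0.5139, -0.2537, 0.1271]
tcp_rot: [2.095, 0.259, -2.078]
wrist_force: [-2.5, 1.1, 6.3]
width: 0.0
```

Call:
{"api": "arm_command", "payload": {"series": [[[0, 0, 0, -1, 0, 0, 0], [0, 0, 0, -3, 0, 0, 0], [0, 0, 0, -4, 0, 0, 0], [0, 0, 0, -2.5, 0, 0, 0], [0, 0, 0, 0, 0, 0, 0]]]}}

```text
time: 9.65
tool_pos: [0.5126, -0.253, 0.2343]
tcp_rot: [2.094, 0.261, -2.081]
wrist_force: [0.9, -0.7, 0.5]
width: -0.004
```

```bash
python3 - <<'E'
from h import *
import cv2
print(go([.527,.029,.22]).round(3))
p,d=bot.read_camera("side");cv2.imwrite("pics/s5.png",cv2.resize(p[110:210,210:310],(600,600),interpolation=2))
E
```

```text
t 9.65 pos [ 0.5126 -0.253   0.2343] f [ 0.92 -0.74  0.47] w -0.004
tool shift cm [  1.41 -26.96  -8.39]
[[ 0.006  0.248 -0.969]
 [-0.001 -0.969 -0.248]
 [-1.     0.003 -0.006]]
```

View pics/s5.png

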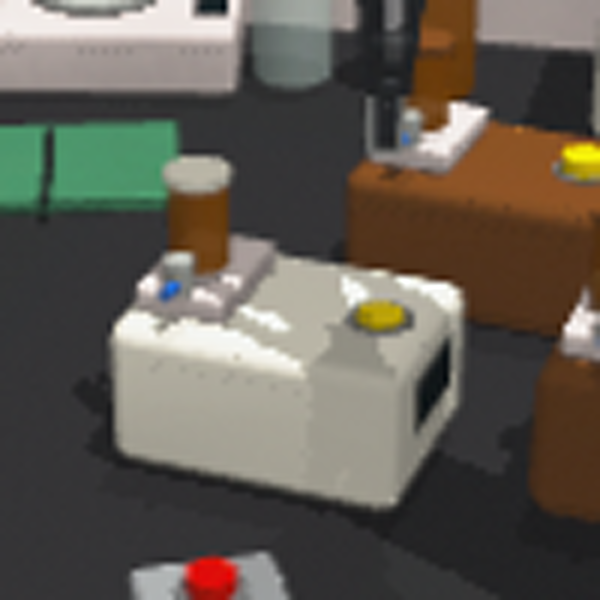

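The yellow cap at (381,315) is down, with 6.3 N measured at the stop. Next, green.

Call:
{"api": "arm_command", "payload": {"series": [[[0, 0, 0, 0, -4.5, -1.4, 0], [0, 0, 0, 0, -4.5, -1.4, 0], [0, 0, 0, 0, -4.5, -1.4, 0], [0, 0, 0, 0, -4.5, -1.4, 0], [0, 0, 0, 0, -4.5, -1.4, 0], [0, 0, 0, 0, -2.5, -0.8, 0], [0, 0, 0, 0, 0, 0, 0], [0, 0, 0, 0, 0, 0, 0]]]}}

```text
time: 10.5
tool_pos: [0.5204, 0.0171, 0.2191]
tcp_rot: [2.081, 0.261, -2.102]
wrist_force: [0.2, -0.3, 0.5]
width: 0.003
```

```bash
python3 -c "
from h import *
R=go([.527,.029,.10]);print(R.round(3))"
```

```text
t 10.5 pos [0.5204 0.0171 0.2191] f [ 0.21 -0.31  0.5 ] w 0.003
tool shift cm [11.91 -0.95 -1.04]
[[-0.01   0.244 -0.97 ]
 [ 0.001 -0.97  -0.244]
 [-1.    -0.004  0.01 ]]
```

Call:
{"api": "arm_command", "payload": {"series": [[[0, 0.01, 0.004, 2, -0.9, -1, 0], [0, 0, 0, 4, 0, 0, 0], [0, 0, 0, 4, 0, 0, 0], [0, 0, 0, 2, 0, 0, 0], [0, 0, 0, 0, 0, 0, 0], [0, 0, 0, 0, 0, 0, 0]]]}}

```text
time: 11.1
tool_pos: [0.5273, 0.0214, 0.0927]
tcp_rot: [2.092, 0.249, -2.095]
wrist_force: [-0.4, -0.9, -0.1]
width: 0.0
```

```bash
python3 - <<'E'
from h import *
import cv2
print(go([.527,.029,.070]).round(3))
p,d=bot.read_camera("side");cv2.imwrite("pics/s6.png",cv2.resize(p[160:260,200:300],(600,600),interpolation=2))
E
```

```text
t 11.1 pos [0.5273 0.0214 0.0927] f [-0.4  -0.92 -0.14] w 0.0
tool shift cm [ 2.26 -0.75 -0.16]
[[-0.001  0.237 -0.971]
 [-0.003 -0.971 -0.237]
 [-1.     0.002  0.002]]
```

View pics/s6.png

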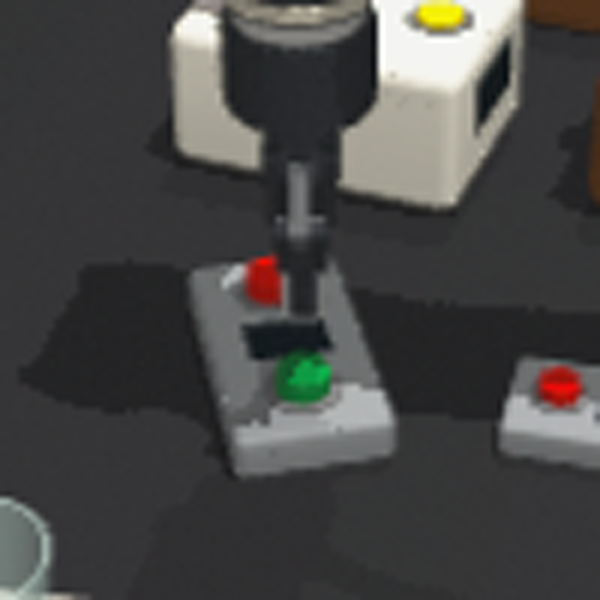

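The tip at (303,310) is about 29 mm above the green key at (304,378), and the keypad hasn't moved. I need 7.5 mm more in y before going down.

Call:
{"api": "arm_command", "payload": {"series": [[[0, 0, 0, 0, -0.7, -0.15, 0], [0, 0, 0, 0.7, 0, 0, 0], [0, 0, 0, 0.7, 0, 0, 0], [0, 0, 0, 0.3, 0, 0, 0], [0, 0, 0, 0, 0, 0, 0]]]}}

```text
time: 11.65
tool_pos: [0.5311, 0.0285, 0.0796]
tcp_rot: [2.101, 0.247, -2.084]
wrist_force: [0.3, 0.3, 0.1]
width: -0.002
```

```bash
python3 -c "
from h import *
R=go([.527,.029,.0635])"
```

```text
t 11.65 pos [0.5311 0.0285 0.0796] f [0.26 0.32 0.07] w -0.002
tool shift cm [ 1.61 -0.15  0.4 ]
```

Call:
{"api": "arm_command", "payload": {"series": [[[0, 0, 0, 0.5, -0.15, 0.4, 0], [0, 0, 0, 0.5, 0, 0, 0], [0, 0, 0, 0.4, 0, 0, 0], [0, 0, 0, 0, 0, 0, 0]]]}}

```text
time: 12.05
tool_pos: [0.5265, 0.0292, 0.0645]
tcp_rot: [2.101, 0.247, -2.084]
wrist_force: [0.5, 0.7, -0.4]
width: 0.001
```

```bash
python3 -c "
from h import *
R=go([.527,.029,.0635])"
```

```text
t 12.05 pos [0.5265 0.0292 0.0645] f [ 0.46  0.67 -0.39] w 0.001
tool shift cm [ 0.1   0.03 -0.04]
```

Call:
{"api": "arm_command", "payload": {"series": [[[0, 0, 0, 0.2, 0, 0, 0], [0, 0, 0, 0.2, 0, 0, 0]]]}}

```text
time: 12.25
tool_pos: [0.5268, 0.0292, 0.0608]
tcp_rot: [2.101, 0.247, -2.084]
wrist_force: [-2.0, -0.0, 3.2]
width: -0.002
```

Call:
{"api": "arm_command", "payload": {"series": [[[0, 0, 0, 0.15, 0, 0, 0], [0, 0, 0, 0.1, 0, 0, 0]]]}}

```text
time: 12.45
tool_pos: [0.5268, 0.0292, 0.0584]
tcp_rot: [2.101, 0.247, -2.084]
wrist_force: [-0.6, -0.4, 4.0]
width: 0.001
```

Call:
{"api": "arm_command", "payload": {"series": [[[0, 0, 0, 0.1, 0, 0, 0]]]}}

```text
time: 12.55
tool_pos: [0.5268, 0.0292, 0.0574]
tcp_rot: [2.101, 0.247, -2.084]
wrist_force: [-1.3, -0.2, 2.5]
width: -0.002
```

Call:
{"api": "arm_command", "payload": {"series": [[[0, 0, 0, 0.1, 0, 0, 0]]]}}

```text
time: 12.65
tool_pos: [0.5268, 0.0292, 0.0564]
tcp_rot: [2.101, 0.247, -2.084]
wrist_force: [-1.0, 0.2, 3.3]
width: -0.004
```

Call:
{"api": "arm_command", "payload": {"series": [[[0, 0, 0, 0.1, 0, 0, 0]]]}}

```text
time: 12.75
tool_pos: [0.5268, 0.0292, 0.0555]
tcp_rot: [2.101, 0.247, -2.084]
wrist_force: [-1.6, -0.8, 5.0]
width: 0.003
```

Call:
{"api": "arm_command", "payload": {"series": [[[0, 0, 0, 0, 0, 0, 0]]]}}

```text
time: 12.85
tool_pos: [0.5268, 0.0292, 0.0554]
tcp_rot: [2.101, 0.247, -2.084]
wrist_force: [-1.6, -0.2, 2.7]
width: -0.002
```

Call:
{"api": "arm_command", "payload": {"series": [[[0, 0, 0, -1, 0, 0, 0], [0, 0, 0, -3, 0, 0, 0], [0, 0, 0, -4, 0, 0, 0], [0, 0, 0, -4, 0, 0, 0], [0, 0, 0, -4, 0, 0, 0], [0, 0, 0, -4, 0, 0, 0], [0, 0, 0, -2, 0, 2, 0], [0, 0, 0, 0, 0, 2, 0], [0, 0, 0, 0, 0, 0, 0], [0, 0, 0, 0, 0, 0, 0]]]}}

```text
time: 13.85
tool_pos: [0.4865, 0.0199, 0.2891]
tcp_rot: [2.11, 0.246, -2.075]
wrist_force: [-0.8, -0.8, 1.4]
width: 0.002
```

```bash
python3 - <<'E'
from h import *
import cv2
go([.527,.029,.25])
p,d=bot.read_camera("side");cv2.imwrite("pics/s7.png",cv2.resize(p[120:320,130:330],(600,600),interpolation=2))
q=cv2.imread("pics/side0.png")
cv2.imwrite("pics/s7d.png",cv2.resize(cv2.absdiff(p,q)[120:320,130:330],(600,600)))
E
```

```text
t 13.85 pos [0.4865 0.0199 0.2891] f [-0.76 -0.75  1.35] w 0.002
tool shift cm [ 3.97  0.05 -4.08]
```

View pics/s7.png

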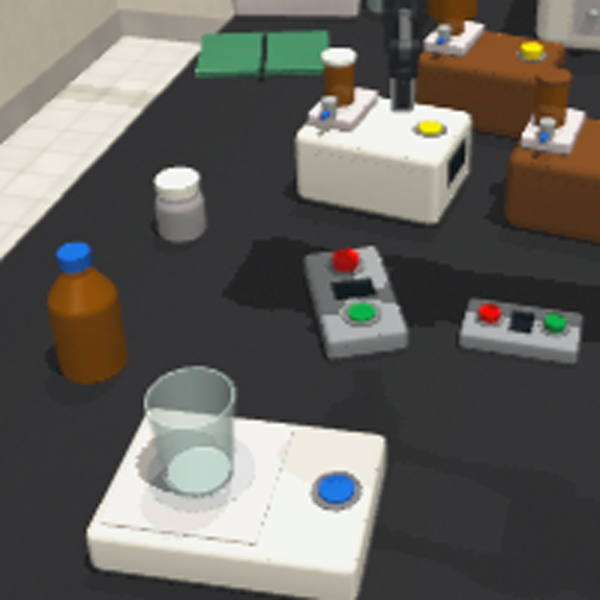

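View pics/s7d.png

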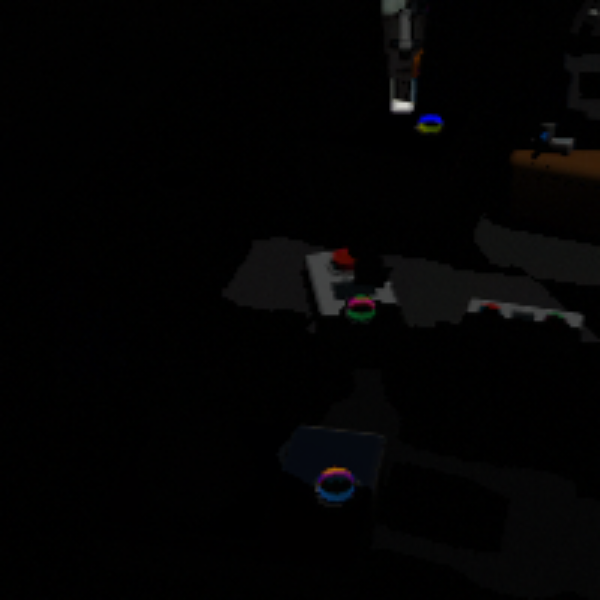

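The blue (336,489), yellow (430,127) and green (361,312) caps all sit low, and the red one (345,261) stands up. Apart from the arm, the difference image shows only those three caps and the shadows. The hand is well clear at z 0.289, so I hand in.

```bash
python3 -c "
from workcell import bot
print(bot.finish_job())"
```

```text
the job is handed in; nothing more can be done
None
```

I pressed blue on the stirrer, then yellow on the white doser, then green on the larger keypad, in that order, using the shut fingertips. The job was handed in at about 14 s; no verdict is reported.

- **Presses:** Each key travelled nearly its full 8 mm. The highest forces read were about 6.7 N (blue), 6.3 N (yellow) and 5 N (green), against the 20 N limit. Green's rise at the stop was the weakest sign of the three, but the picture shows its cap down.
- **Last picture:** All three caps sit low and the red key is still up. Compared with the first picture, the keypad, beaker, bottle and jar show no movement, only changed shadows.
- **Hand:** It ended clear of everything, with the tool centre 0.289 m above the bench.

No checks failed or disagreed.

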